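# Clamp the drop box and post the slide mailers

### The job

First turn the cam lever until the drop box is snug in its dock, with the black rubber bumper on its other side squeezed by about 3 mm (at least 1 mm, at most 5 mm; do not crush it), and leave it so. Then post every flat slide mailer lying on the bench through the slot of the drop box, pushing each one right through so that it drops inside. Leave the flask, the timer and the tip box where they are.

Things in the scene. Friction and masses are not known exactly. Their poses are not given: they have to be found in the camera images.
- box: Loose white drop box with frosted lid in a fixed aluminium dock (10 mm base plate under it). 150 (x) x 110 (y) x 155 mm, 1.3 kg, smooth slippery plastic, walls 5 mm, floor 8 mm. Origin: centre of its underside; x from the slotted front wall to the back, z up. Front wall's outer face at x = -75 mm. The dock leaves it about 1.5 mm of play in x (stop behind, lip in front) and a few mm in y until clamped.
- porch (a point): Centre of the top of the flat porch fixed to the box in front of the slot: 100 mm long (x), 60 mm wide (y), level with the slot's lower edge; axes as the box.
- slot (a point): Middle of the slot's lower edge on the front wall's outer face (box x -75, y 0, z 125 mm); axes as the box: a mailer goes in along +x. Slot 41 mm wide (y), 22 mm high; wall 4 mm thick, rising 8 mm above the slot. Nothing supports a mailer behind the wall: one pushed until its trailing end is nearly flush with the front face tips and drops to the floor inside.
- m1 (a point): Centre of a flat white slide mailer lying on the bench: rigid case 80 mm (x) x 36 mm (y) x 10 mm (z), 30 g; either end may go first, either face up. May be absent.
- m2 (a point): Centre of a flat white slide mailer lying on the bench: rigid case 80 mm (x) x 36 mm (y) x 10 mm (z), 30 g; either end may go first, either face up. May be absent.
- m3 (a point): Centre of a flat white slide mailer lying on the bench: rigid case 80 mm (x) x 36 mm (y) x 10 mm (z), 30 g; either end may go first, either face up. May be absent.
- m4 (a point): Centre of a flat white slide mailer lying on the bench: rigid case 80 mm (x) x 36 mm (y) x 10 mm (z), 30 g; either end may go first, either face up. May be absent.
- m5 (a point): Centre of a flat white slide mailer lying on the bench: rigid case 80 mm (x) x 36 mm (y) x 10 mm (z), 30 g; either end may go first, either face up. May be absent.
- lever (a joint): Cam lever angle, rad, 0 to 2.6, starts at 0.05-0.4; grows clockwise seen from above, vertical axis. Stays where left (3 to 7 N at the post to turn). Under it a steel disc, 44 mm diameter, centre 10 mm off the axis: reach towards the box = 22 - 10 cos(angle) mm. It pushes the box against the bumper, then squeezes the bumper; the right angle varies, about 1.1 to 2.0.
- post (a point): Grip point on the black upright post at the lever's end: 14 mm diameter, 80 mm from the axis; its top is 15 mm above the point, its lower 68 mm below is free. At lever angle 0 the post lies from the axis towards box -x; at 1.57 it points straight away from the box (box +y). x of this frame points from the post to the axis.
- cam_axis (a point): Lever's turning axis, at the mid height of the disc, on the dock beside the box (its +y side).
- bumper (a joint): How far the black rubber bumper on the box's -y side is squeezed, m: 0 relaxed, 0.010 at its end stop; springy, 1.5 N per mm.
- flask: Bystander: closed bottle 60 mm diameter, 130 mm tall; origin under its centre.
- timer: Bystander: white bench timer 60 x 60 x 18 mm; origin under its centre.
- tipbox: Bystander: yellow pipette-tip box 122 x 87 x 63 mm; origin under its centre.
Things that resemble listed ones, but are neither listed nor needed, are in the scene too. Leave any blue look-alike of the part that bears m1 alone.

How it is judged (in metres and radians):
On the way, in this order (a step that is already met when the one before it is completed fails the run):
1. the cam lever has been turned so that the bumper is squeezed 1 to 5 mm (value of joint bumper between 0.001 and 0.005 m and velocity of joint lever below 0.05 rad/s), for 0.3 s.
2. every mailer is inside the drop box (x of m1 in the frame of box between -0.07 and 0.07 m and y of m1 in the frame of box between -0.05 and 0.05 m and z of m1 in the frame of box between 0 and 0.092 m and x of m2 in the frame of box between -0.07 and 0.07 m and y of m2 in the frame of box between -0.05 and 0.05 m and z of m2 in the frame of box between 0 and 0.092 m and x of m3 in the frame of box between -0.07 and 0.07 m and y of m3 in the frame of box between -0.05 and 0.05 m and z of m3 in the frame of box between 0 and 0.092 m and x of m4 in the frame of box between -0.07 and 0.07 m and y of m4 in the frame of box between -0.05 and 0.05 m and z of m4 in the frame of box between 0 and 0.092 m and x of m5 in the frame of box between -0.07 and 0.07 m and y of m5 in the frame of box between -0.05 and 0.05 m and z of m5 in the frame of box between 0 and 0.092 m), for 0.3 s.
At the end, for the whole second after the job is handed in: Every mailer present has dropped inside the drop box (its centre within the walls and at least 33 mm below the slot's lower edge) and is at rest; the box stands upright, still clamped with the bumper squeezed 1 to 5 mm (all of step 1 and all of step 2 and linear speed of each of mailer1, mailer2, mailer3, mailer4, mailer5 below 0.05 m/s and angle between box's own z axis and vertical below 0.05 rad); the robot touches nothing.
It fails at once if the bumper is crushed (squeezed more than 6.5 mm) (value of joint bumper above 0.0065 m).
It fails at once if a mailer is posted before the box is clamped (value of joint bumper below 0.0007 m and ((x of m1 in the frame of box between -0.07 and 0.07 m and y of m1 in the frame of box between -0.05 and 0.05 m and z of m1 in the frame of box between 0 and 0.092 m) or (x of m2 in the frame of box between -0.07 and 0.07 m and y of m2 in the frame of box between -0.05 and 0.05 m and z of m2 in the frame of box between 0 and 0.092 m) or (x of m3 in the frame of box between -0.07 and 0.07 m and y of m3 in the frame of box between -0.05 and 0.05 m and z of m3 in the frame of box between 0 and 0.092 m) or (x of m4 in the frame of box between -0.07 and 0.07 m and y of m4 in the frame of box between -0.05 and 0.05 m and z of m4 in the frame of box between 0 and 0.092 m) or (x of m5 in the frame of box between -0.07 and 0.07 m and y of m5 in the frame of box between -0.05 and 0.05 m and z of m5 in the frame of box between 0 and 0.092 m))).
It fails at once if the flask, timer or tip box is displaced by more than 40 mm or the flask knocked over (distance of any of flask, timer, tipbox from where it was at the start of the episode above 0.04 m or angle between flask's own z axis and vertical above 0.5 rad).
Of mailer1, mailer2, mailer3, mailer4, mailer5 only 3 to 5 are there at a start; the rules pass over those that are not, and their reading is None.
At some moment in a run one of mailer1, mailer2, mailer3, mailer4, mailer5 may be knocked a few centimetres aside while the robot is not near it.
It also fails if it takes over 210 s, if anything falls off the work surface, if the arm or the gripper's body presses on something with over 40 N, if the wrist force passes 120 N, or if a joint passes its speed limit or range.

### The arm

A 6-joint arm with a two-finger parallel gripper is mounted at the origin on the work surface. World frame = base frame: x ahead of the robot, y to its left, z up, the work surface at z = 0. Lengths are in mm, angles in rad, forces in N, time in s.
With the tool pointing down it reaches from about 300 to 775 mm from the base axis. Payload 14.6 kg.
Tool frame: the origin (TCP) lies on the centre line of the jaws, within the pads' length; the fingertips stand 19 mm ahead of it and the grasp point (between the pads) is the TCP (bot.tip_reach is the distance from the TCP to the fingertips, in mm); z points along the fingers, y is the line along which they close (so a half turn about z gives the same grasp; the last joint's range is limited). The gripper opens to 85 mm and grips with 20 to 120 N. Pads are 22 mm wide; open, the fingers measure 114 mm over their backs; the gripper's body (76 mm by 85 mm) begins 54 mm behind the grasp point. The pads swing forward as they close: fully open they stand 13 mm farther back than shut.
Start: joints at [-1.216, 0.3, 1.521, -0, 1.321, -0.067], TCP at [225.164, -501.788, 250.281] pointing down, gripper open.
Joint ranges: [-3.03, 3.03], [-0.79, 2.21], [0.23, 2.52], [-1.04, 4.18], [0, 3.07], [-2.55, 2.55]. Speed limits (rad/s): [2.22, 2.22, 2.57, 3.14, 3.14, 3.14].

### API

Orientations are given as a unit quaternion [w, x, y, z].
In Python, from rig import bot gives the robot as it stands. Calls block until the motion is done:
- bot.move_to(position, orientation): joint-space move of the TCP to a pose.
- bot.servo_line(position, attitude=None, speed=150, until_force=None): straight line of the TCP; attitude=None keeps the orientation; speed is the mean speed in mm/s. With until_force (N) it stops when the force on the tool has changed by that much, and returns True; else False.
- bot.move_joints(angles): joint-space move.
- bot.move_gripper(opening, grip_force=None): finger opening in mm; grip_force is the grip in N (None keeps the last); returns when the fingers have stopped.
- bot.dwell(seconds).
- bot.ik(position, orientation): joint angles nearest the present ones, or None.
- bot.read_state(): the state.
- bot.read_camera(name): name is "side" or "top" or "wrist"; returns a dict with "image" (400x640x3 uint8, blue, green, red), "depth" (400x640 float32, mm along the optical axis (not along the pixel's ray), 0 where there is no reading), "fovy" (degrees; the focal length in pixels is half the picture's height over the tangent of half this angle, whatever the lens; pixels are square), "cx", "cy" (the principal point, pixels), "k1" (the pictures are not rectified: a ray, as slopes to the right and down, at radius r is drawn at 1 + k1 r^2 times it, then the intrinsics apply), "eye" and "attitude" of the camera in the world; the wrist camera has in their place "mount" (4x4, takes a point from camera to tool coordinates, whose origin is the TCP and whose axes are the flange's). Camera axes: x right, y down, z forward; pixel columns grow to the right and rows downward; lengths in mm; the calibration is good to about 2 mm. A picture is of the moment at which its call begins: read the wrist's pose just before it.
A pose or a line that the arm cannot do raises bot.MotionError and nothing moves.
- bot.finish_job(): hands the job in; it is judged then, once.
The state is a dict: "clock": time; "joint_positions": joint angles; "qvel": joint speeds; "effort": joint torques, N m; "ee_pos": TCP position; "tool_rot": TCP orientation; "ft_force": force on the tool from outside, world axes, zero at the start; "moment": the same for the moment, N m; "grip_width": finger opening in mm; "grip_force": force on a finger pad.
Only numpy, scipy, OpenCV 4.12 (cv2) and the standard library are available. Lean on these libraries where they do the work, as an engineer would, in place of code of your own. Each camera call takes 0.05 s, during which the arm holds its last target. There are 200 camera calls.

## Working session

There is one attempt and no reset: what is moved stays moved. The work goes in short steps, each a Python script; the robot and the scene stay as the last script left them, time stands still between calls to the robot, and variables do not carry over. Pictures are saved under pics/ and viewed, at most 14 in all, crops included, and the job is handed in when it is done.

```bash
ls; mkdir -p pics; cat > h.py <<'E'
import numpy as np, cv2
from scipy.spatial.transform import Rotation as R
from rig import bot
def rot(q): return R.from_quat([q[1],q[2],q[3],q[0]]).as_matrix()
def quat(M):
    q=R.from_matrix(M).as_quat(); return [q[3],q[0],q[1],q[2]]
class Cam:
    def __init__(s,name):
        st=bot.read_state(); c=bot.read_camera(name); s.c=c; s.im=c["image"]; s.d=c["depth"]
        s.f=200/np.tan(np.radians(c["fovy"])/2)
        if name=="wrist":
            T=np.eye(4);T[:3,:3]=rot(st["tool_rot"]);T[:3,3]=st["ee_pos"];T=T@np.array(c["mount"])
            s.R,s.e=T[:3,:3],T[:3,3]
        else:
            a=np.array(c["attitude"]); s.R=a if a.shape==(3,3) else rot(a); s.e=np.array(c["eye"])
        s.K=np.array([[s.f,0,c["cx"]],[0,s.f,c["cy"]],[0,0,1.]])
        s.dist=np.array([c["k1"],0,0,0,0.])
    def slopes(s,uv):
        return cv2.undistortPoints(np.array(uv,float).reshape(-1,1,2),s.K,s.dist).reshape(-1,2)
    def plane(s,uv,z):
        p=s.slopes(uv); d=np.c_[p,np.ones(len(p))]@s.R.T
        return s.e+d*((z-s.e[2])/d[:,2])[:,None]
    def cloud(s):
        v,u=np.mgrid[0:400,0:640]; p=s.slopes(np.c_[u.ravel(),v.ravel()])
        d=s.d.ravel()[:,None]
        w=(np.c_[p,np.ones(len(p))]*d)@s.R.T+s.e; w[d[:,0]==0]=np.nan
        return w.reshape(400,640,3)
    def proj(s,P):
        P=(np.atleast_2d(P)-s.e)@s.R
        return cv2.projectPoints(P,np.zeros(3),np.zeros(3),s.K,s.dist)[0].reshape(-1,2)
    def save(s,n,k=1): cv2.imwrite(f"pics/{n}.png",s.im)
def down(yaw):
    # tool z down; tool y (closing line) at world angle yaw
    y=np.array([np.cos(yaw),np.sin(yaw),0]); z=np.array([0,0,-1.]); return quat(np.c_[np.cross(y,z),y,z])
E
python3 - <<'E'
from h import *
for n in("top","side"):
    c=Cam(n); c.save(n+"0"); print(n,c.e,c.R.round(3).tolist(),c.f,c.c["k1"])
    np.save(n+"0.npy",c.cloud())
print(bot.tip_reach,bot.read_state())
E
```

```text
pics
top [ 450.27906886   54.41130576 1438.46377415] [[-0.022, -0.994, 0.11], [-1.0, 0.023, 0.007], [-0.01, -0.11, -0.994]] 475.8704062916071 -0.06177039681371062
side [  371.42937749 -1227.57488431  1007.52286163] [[0.983, -0.121, 0.137], [-0.181, -0.547, 0.817], [-0.023, -0.828, -0.56]] 475.4103920006038 -0.0833002157824328
19.0 {'clock': 0.1, 'joint_positions': array([-1.21559856e+00,  3.00407838e-01,  1.52155571e+00,  1.26605243e-05,
        1.32069662e+00, -6.65916674e-02]), 'qvel': array([-0.00162059, -0.00057061, -0.00295466, -0.00068786, -0.00077567,
       -0.00041448]), 'effort': array([ 2.71237142e-03, -5.44372272e+01, -3.62367225e+01, -5.16806949e-05,
        2.99670130e-03,  2.65822700e-05]), 'ee_pos': array([ 225.09995738, -501.60459433,  249.7667395 ]), 'tool_rot': array([-5.29088134e-04,  9.77844200e-01,  2.09333313e-01, -7.06865470e-05]), 'ft_force': array([-0.24676704, -0.24625215,  0.18162311]), 'moment': array([-0.00592321,  0.01724257,  0.07199001]), 'grip_force': 0.0, 'grip_width': 85.12184104365386}
```

View pics/top0.png

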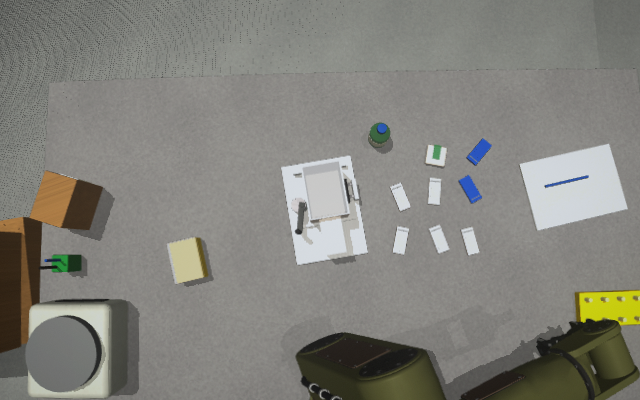

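View pics/side0.png

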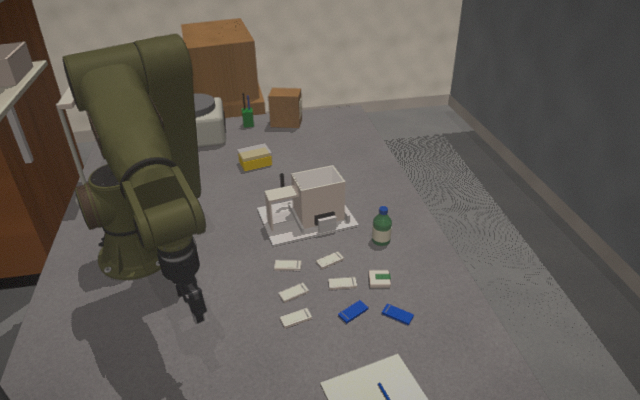

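The top view shows five white mailer candidates: (400,197), (435,192), (401,240), (439,239) and (470,241). The look-alikes are two blue cases at (479,151) and (470,189), and the timer at (436,156). The box is at about (327,193), with the lever post at (301,217). I'll take a close crop to check the choice and measure.

```bash
cat > seg.py <<'E'
from h import *
def mailers(c,top=10):
    """white flat 80x36 rectangles on bench -> list of (x,y,yaw of long axis)"""
    W=c.cloud(); hsv=cv2.cvtColor(c.im,cv2.COLOR_BGR2HSV)
    m=((hsv[...,2]>165)&(hsv[...,1]<70)&(W[...,2]<40)&(W[...,0]<900)).astype(np.uint8)
    m=cv2.morphologyEx(m,cv2.MORPH_CLOSE,np.ones((3,3)))
    out=[]
    for k in cv2.findContours(m,cv2.RETR_EXTERNAL,cv2.CHAIN_APPROX_NONE)[0]:
        if len(k)<20: continue
        P=c.plane(k.reshape(-1,2),top)[:,:2].astype(np.float32)
        (x,y),(w,h),a=cv2.minAreaRect(P)
        if w<h: w,h,a=h,w,a+90
        if 60<w<100 and 25<h<50: out.append((x,y,np.radians((a+90)%180-90),w,h,k.reshape(-1,2).mean(0)))
    return out
E
python3 - <<'E'
from seg import *
c=Cam("top")
for m in mailers(c): print(np.round(m[:5],2),m[5].round())
a=cv2.resize(c.im[145:275,275:375],None,fx=5,fy=5,interpolation=cv2.INTER_CUBIC)[:600]
b=cv2.resize(c.im[130:265,380:500],None,fx=2,fy=2)
cv2.imwrite("pics/crop1.png",a)
W=c.cloud()
print(W[235:240:2,295:345:5].round().tolist())
np.set_printoptions(linewidth=250,suppress=True)
for v in range(155,268,5): print(v,[int(z) if z==z else -1 for z in W[v,280:372:4,2]])
s=Cam("side"); cv2.imwrite("pics/crop2.png",cv2.resize(s.im[160:250,240:370],None,fx=6,fy=6,interpolation=cv2.INTER_CUBIC))
E
```

```text
[ 4.6302e+02 -3.6771e+02  2.3000e-01  7.9560e+01  3.5920e+01] [470. 240.]
[ 4.6939e+02 -1.5896e+02 -2.2000e-01  8.0960e+01  3.5720e+01] [400. 240.]
[ 4.7033e+02 -2.7465e+02  3.4000e-01  8.0560e+01  3.5460e+01] [439. 239.]
[ 6.0071e+02 -1.6248e+02  3.6000e-01  8.0690e+01  3.5370e+01] [400. 196.]
[ 6.1472e+02 -2.6730e+02 -1.2000e-01  7.9100e+01  3.5800e+01] [434. 191.]
[[[491.0, 156.0, 9.0], [491.0, 141.0, 8.0], [490.0, 126.0, 9.0], [490.0, 111.0, 12.0], [490.0, 96.0, 14.0], [489.0, 81.0, 7.0], [486.0, 65.0, 136.0], [485.0, 52.0, 135.0], [485.0, 38.0, 137.0], [485.0, 24.0, 136.0]], [[485.0, 156.0, 13.0], [485.0, 141.0, 11.0], [484.0, 126.0, 11.0], [484.0, 111.0, 13.0], [484.0, 96.0, 9.0], [483.0, 81.0, 15.0], [480.0, 65.0, 136.0], [480.0, 52.0, 133.0], [479.0, 38.0, 138.0], [479.0, 25.0, 136.0]], [[479.0, 157.0, 8.0], [479.0, 142.0, 8.0], [478.0, 127.0, 8.0], [478.0, 111.0, 12.0], [478.0, 96.0, 11.0], [477.0, 82.0, 8.0], [475.0, 66.0, 132.0], [474.0, 52.0, 134.0], [474.0, 38.0, 133.0], [474.0, 25.0, 131.0]]]
155 [1, -1, -1, 5, 1, 1, 2, 0, -4, 2, 2, -4, -5, -6, 0, 1, -1, -5, -2, 7, 3, 1
[... 1414 characters left out ...]
2, 9, 147, 61, 7, 8, 8, 10, 7, 137, 140, 134, 135, 134, 11, 12, 8, 11, 6, 2, -2]
235 [1, 2, 1, 3, 10, 8, 9, 7, 12, 7, 7, 133, 133, 135, 137, 136, 12, 11, 8, 1, 9, 10, 0]
240 [-5, -1, 2, 0, 13, 16, 7, 18, 8, 11, 19, 133, 134, 135, 134, 131, 136, 3, 10, 10, 7, 11, 1]
245 [2, -9, 3, 2, 7, 14, 11, 3, 7, 10, 13, 133, 135, 134, 129, 136, 135, 12, 14, 6, 2, 8, -5]
250 [-4, 1, 1, 0, 6, 10, 11, 13, 3, 7, 12, 132, 133, 133, 135, 138, 132, 9, 6, 13, 7, 9, -2]
255 [-2, 0, 1, 0, 9, 12, 6, 11, 10, 5, 8, 12, 5, 12, 7, 9, 9, 9, 9, 1, 2, 1, -1]
260 [-1, -4, 0, 1, 12, 7, 10, 9, 6, 5, 10, 7, -1, -2, 0, 0, 0, 0, 4, 0, -2, 0, -1]
265 [-1, 0, 0, -3, -1, 1, 0, -2, -2, 2, 0, 0, 3, -2, 1, 0, -1, 0, 0, -3, -1, -1, 1]
```

View pics/crop1.png

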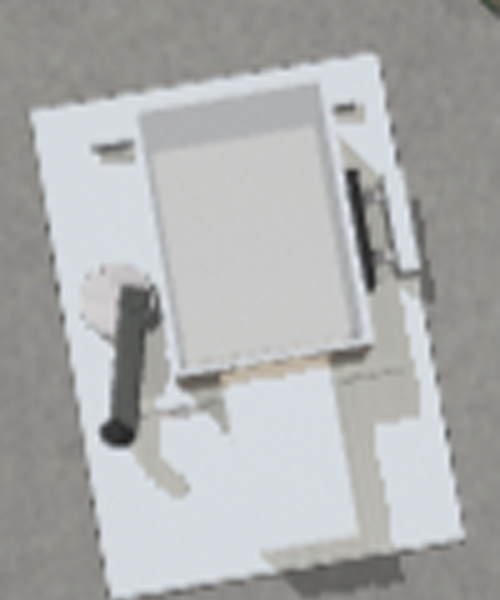

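View pics/crop2.png

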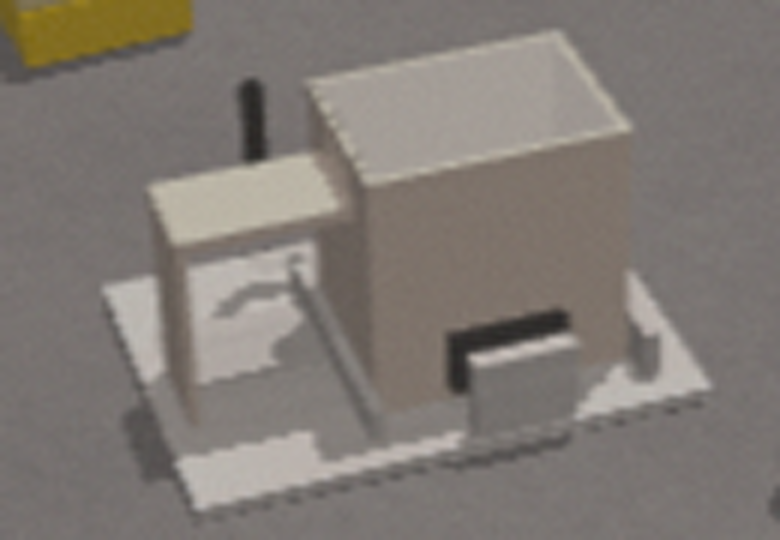

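The crop confirms a box yawed about +9°, the porch on the robot side, the post at the left, and the black bumper pad on the right with a bracket behind it. Next I'll look at the dock from the wrist camera.

```bash
python3 - <<'E'
from h import *
np.set_printoptions(suppress=True,precision=3)
c=bot.read_camera("wrist");print(np.array(c["mount"]),c["fovy"])
T=np.array(c["mount"])
# choose yaw/pos so that camera looks at dock
bot.move_to([480,60,430],down(np.pi/2+0.15))
c=Cam("wrist");print(c.e,c.R,bot.read_state()["joint_positions"]); c.save("w1"); np.save("w1.npy",c.cloud())
import pickle;pickle.dump((c.R,c.e,c.K,c.dist,c.im,c.d),open("w1.pkl","wb"))
E
```

```text
[[  -0.001   -0.949   -0.316   81.781]
 [   1.      -0.001    0.       0.629]
 [  -0.      -0.316    0.949 -122.706]
 [   0.       0.       0.       1.   ]] 59.228792981906786
[400.555  47.099 552.487] [[-0.147  0.939  0.312]
 [ 0.989  0.14   0.046]
 [-0.001  0.316 -0.949]] [ 0.048  0.079  1.376 -0.     1.688 -1.672]
```

View pics/w1.png

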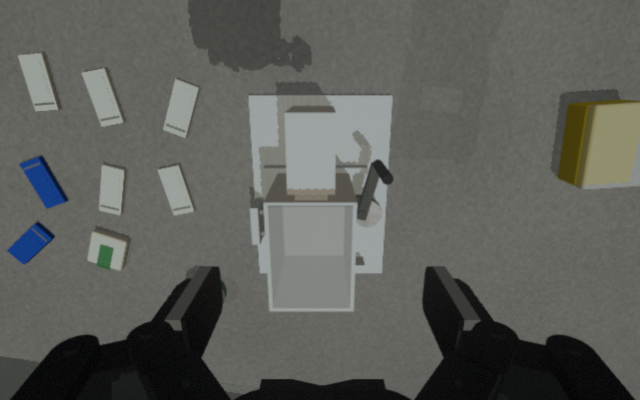

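The wrist view shows the box rim at (265..354, 203..310), the porch at (287..335, 110..193), the post top at about (383,171), and the disc at about (369,213). Next I'll compute the poses and take a close view of the bumper.

```bash
python3 - <<'E'
from h import *
import pickle
np.set_printoptions(suppress=True,precision=1)
c=Cam.__new__(Cam); c.R,c.e,c.K,c.dist,c.im,c.d=pickle.load(open("w1.pkl","rb"))
W=c.cloud()
print("rim",c.plane([(265,203),(353,203),(354,310),(270,310)],165))
print("porch",c.plane([(287,110),(334,110),(335,193),(287,193)],135))
# post: dark pixels
g=c.im.max(2); m=(g<60); ok=np.zeros_like(m); ok[150:230,355:400]=1
v,u=np.nonzero(m&ok); 
for z0,z1 in((60,80),(80,130),(130,145),(145,160)):
    s=(W[v,u,2]>z0)&(W[v,u,2]<z1); print(z0,s.sum(),W[v,u][s].mean(0),u[s].mean(),v[s].mean())
t=np.load("top0.npy")
print("pad",np.nanmedian(t[185:195,348:351].reshape(-1,3),0))
P=c.proj([[0,0,0]])
# close look at bumper from -y side
p=t[190,350]
for yaw in (0.15,0.15+np.pi):
    for pos in ([575,60,330],):
        print(yaw,bot.ik(pos,down(yaw)),)
print(c.R)
cv2.imwrite("pics/w1c.png",cv2.resize(c.im[90:320,240:410],None,fx=2.6,fy=2.6,interpolation=cv2.INTER_CUBIC))
E
```

```text
rim [[542.8   0.8 165. ]
 [527.7 102.2 165. ]
 [672.2 129.2 165. ]
 [688.4  21.3 165. ]]
porch [[436.9  11.3 135. ]
 [428.9  65.  135. ]
 [527.9  82.  135. ]
 [536.7  23.  135. ]]
60 58 [522.6 133.8  65.2] 369.7068965517241 179.55172413793105
80 97 [494.3 136.6 106.2] 379.89690721649487 167.95876288659792
130 77 [495.7 138.9 141.3] 385.961038961039 176.01298701298703
145 38 [498.3 140.3 145.5] 387.3157894736842 179.10526315789474
pad [624.8  -9.2  11.3]
0.15 [ 0.   0.3  1.3 -0.   1.5 -0.1]
3.291592653589793 None
[[-0.1  0.9  0.3]
 [ 1.   0.1  0. ]
 [-0.   0.3 -0.9]]
```

View pics/w1c.png

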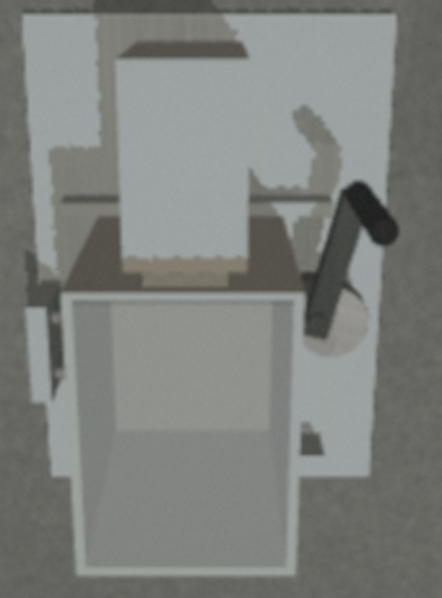

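```bash
python3 - <<'E'
from h import *
import pickle
np.set_printoptions(suppress=True,precision=2)
c=Cam.__new__(Cam); c.R,c.e,c.K,c.dist,c.im,c.d=pickle.load(open("w1.pkl","rb"))
for z in(145,150): print("post",c.plane([(385.4,178.5)],z))
for z in(65,70): print("axis",c.plane([(362,213)],z))
for z in(45,52,57): print("disc",c.plane([(369,213)],z))
bot.move_to([590,-20,225],down(np.pi/2+0.155))
c=Cam("wrist");c.save("w2"); pickle.dump((c.R,c.e,c.K,c.dist,c.im,c.d),open("w2.pkl","wb"));print(c.e)
u,v=c.proj([[620,0,50]])[0]; print(u,v)
u=int(u);v=int(v);cv2.imwrite("pics/w2c.png",cv2.resize(c.im[max(0,v-75):v+75,max(u-100,0):u+100],None,fx=4,fy=4,interpolation=cv2.INTER_CUBIC)[:600,:800])
E
```

```text
post [[497.98 138.01 145.  ]]
post [[496.79 136.9  150.  ]]
axis [[573.99 132.33  65.  ]]
axis [[572.21 131.46  70.  ]]
disc [[579.52 146.5   45.  ]]
disc [[577.05 145.13  52.  ]]
disc [[575.29 144.15  57.  ]]
[510.48 -32.63 349.11]
339.3770669166409 212.40707009405475
```

View pics/w2c.png

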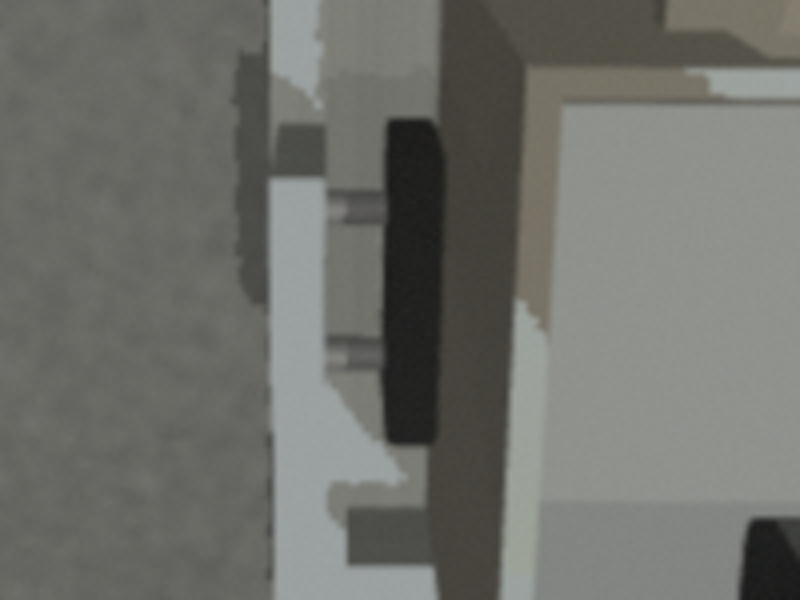

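The close crop shows the bracket edge at crop x≈325 and the pad's outer edge at ≈386, a gap of about 15 px (0.84 mm/px). From this same viewpoint I can read the squeeze directly. Next I'll turn the lever to about 1.2 with a loose cage around the post.

```bash
cat > lev.py <<'E'
from h import *
AX=np.array([576.,133.]); B=0.155
def pose(t,r=80,z=130):
    phi=np.pi+B-t
    return [AX[0]+r*np.cos(phi),AX[1]+r*np.sin(phi),z],down(np.pi/2+B-t)
def turn(a,b,opening=18):
    p,q=pose(a); bot.move_gripper(45)
    bot.move_to([p[0],p[1],230],q); bot.servo_line(p,q,speed=80,until_force=15)
    bot.move_gripper(opening)
    for t in np.linspace(a,b,int(np.ceil(abs(b-a)/0.12))+1)[1:]:
        p,q=pose(t); bot.servo_line(p,q,speed=50)
    bot.dwell(.2); f=bot.read_state()["ft_force"]
    # back off so the trailing finger is free, then leave
    bot.move_gripper(45); p,q=pose(b,z=230); bot.servo_line(p,q,speed=120)
    return f
def bump(name=None):
    bot.move_to([590,-20,225],down(np.pi/2+0.155)); bot.dwell(.2)
    c=Cam("wrist"); 
    if name: c.save(name)
    return edge(c.im)
def edge(im):
    g=im[188:219,295:360].astype(float).mean(2).mean(0)
    g=np.interp(np.arange(0,65,.05),np.arange(65),g)   # columns 295..360
    i=np.argmax(g<60); j=i-np.argmax((g[:i]>115)[::-1])
    k=i+np.argmax(g[i:]>45)
    return 295+j*.05,295+i*.05,295+k*.05
E
python3 - <<'E'
from lev import *
import pickle
im=pickle.load(open("w2.pkl","rb"))[4]
print(im[188:219,295:360].mean(2).mean(0).round().astype(int).tolist())
print(edge(im))
print(turn(0.23,1.15))
print(bump("b1"))
im=cv2.imread("pics/b1.png"); print(im[188:219,295:360].mean(2).mean(0).round().astype(int).tolist())
c=Cam("top"); a=cv2.resize(c.im[145:275,275:375],None,fx=4.5,fy=4.5,interpolation=cv2.INTER_CUBIC)
b=cv2.resize(cv2.imread("pics/b1.png")[137:287,290:375],None,fx=4,fy=3.9)
cv2.imwrite("pics/b1c.png",np.hstack([a,b]))
E
```

```text
[103, 103, 101, 94, 86, 82, 81, 80, 80, 80, 88, 125, 155, 158, 158, 159, 158, 159, 158, 159, 158, 158, 158, 157, 147, 125, 114, 113, 113, 112, 110, 108, 107, 105, 105, 106, 106, 106, 105, 87, 47, 32, 32, 31, 32, 32, 32, 32, 32, 32, 32, 32, 32, 34, 46, 60, 64, 65, 64, 64, 64, 64, 64, 64, 64]
(np.float64(320.9), np.float64(334.7), np.float64(334.7))
[ 0.61784367 -0.48142537 -1.03621955]
(np.float64(323.4), np.float64(334.55), np.float64(334.55))
[105, 104, 100, 92, 85, 83, 82, 82, 81, 83, 107, 143, 161, 163, 163, 163, 163, 163, 163, 163, 163, 163, 163, 161, 145, 119, 114, 115, 116, 114, 111, 109, 108, 107, 107, 108, 107, 107, 100, 76, 44, 32, 32, 32, 33, 33, 33, 33, 33, 33, 33, 33, 33, 37, 51, 64, 66, 66, 66, 66, 65, 65, 65, 65, 65]
```

View pics/b1c.png

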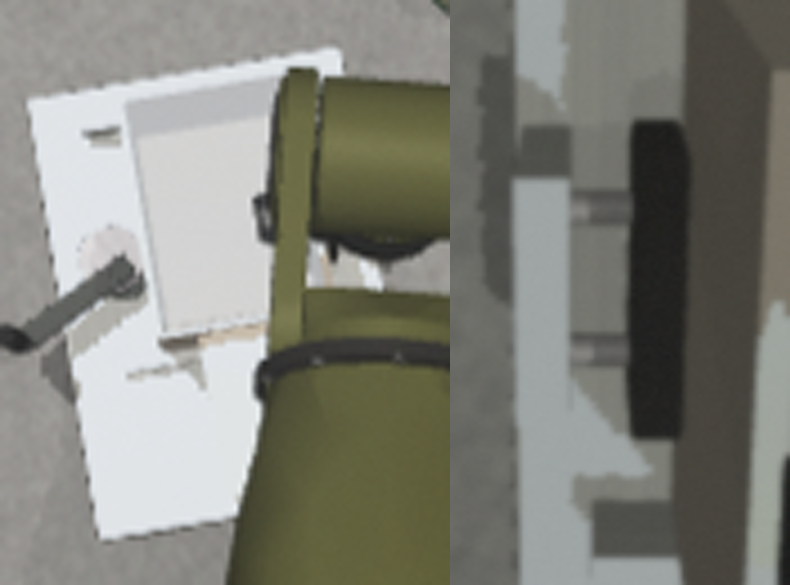

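At about 1.13 rad the pad hasn't moved yet (edge still at column ≈334). Going on to 1.42, which adds at most about 2.6 mm.

```bash
python3 - <<'E'
import re
s=open("lev.py").read(); i=s.index("def edge")
s=s[:i]+'''def edge(im):
    """columns of the dock edge, bracket edge and pad edge (sub-pixel)"""
    g=im[188:219,295:360].astype(float).mean(2).mean(0); x=np.arange(0,65,.02); h=np.interp(x,np.arange(65),g)
    i=np.argmax(h<70); j=np.argmax(h>120); k=j+np.argmax((h[j+100:]<136))+100
    return np.round([295+x[j],295+x[k],295+x[i],x[i]-x[k]],2)
'''
open("lev.py","w").write(s)
E
python3 - <<'E'
from lev import *
import pickle
print(edge(pickle.load(open("w2.pkl","rb"))[4]),edge(cv2.imread("pics/b1.png")))
print(turn(1.13,1.42)); print(bump("b2"))
E
```

```text
[305.88 319.52 334.42  14.9 ] [305.38 319.34 334.2   14.86]
[ 0.92161993 -0.05482895 -0.34943287]
[305.56 319.46 333.6   14.14]
```

```bash
python3 - <<'E'
from lev import *
print(turn(1.39,1.65)); print(bump("b3"))
E
```

```text
[-0.25304503  0.20212    -0.48103076]
[305.64 319.5  331.46  11.96]
```

The squeeze is now about 2.9 px, or 2.4 mm, which is good. Next I'll look at the porch and slot from the insertion attitude.

```bash
python3 - <<'E'
from h import *
import pickle
np.set_printoptions(suppress=True,precision=2)
bot.move_to([470,43,270],down(np.pi/2+0.155)); bot.dwell(.2)
c=Cam("wrist");c.save("p1"); pickle.dump((c.R,c.e,c.K,c.dist,c.im,c.d),open("p1.pkl","wb"));print(c.e)
for n,p in(("porch",[482,45,135]),("slot",[533,51,135])): print(n,c.proj([p]))
cv2.imwrite("pics/p1c.png",cv2.resize(c.im[30:330,180:460],None,fx=2,fy=2,interpolation=cv2.INTER_CUBIC))
t=Cam("top")
from seg import mailers
for m in mailers(t): print(np.round(m[:5],2))
E
```

```text
[391.07  29.81 392.21]
porch [[323.64 207.24]]
slot [[321.28 265.99]]
[ 459.85 -410.55    0.23   79.71   36.44]
[ 469.42 -158.78   -0.22   82.12   35.83]
[ 470.45 -274.05    0.34   81.19   36.51]
[ 601.19 -162.7     0.34   81.53   36.2 ]
[ 615.53 -267.61   -0.11   81.9    36.09]
```

View pics/p1c.png

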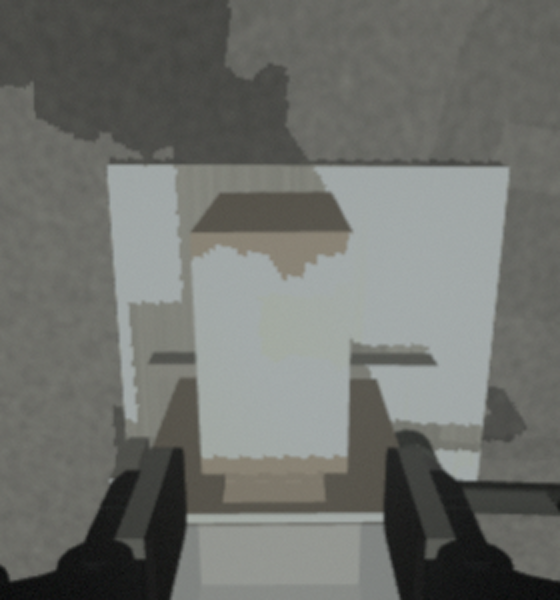

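One mailer has already been knocked, to y≈-411. The porch's corners are at (276,146), (355.5,146), (353.5,266.5) and (281,266.5), and the slot's lower edge runs from u=291 to 342.5 at v≈267.

```bash
python3 - <<'E'
from h import *
import pickle
np.set_printoptions(suppress=True,precision=2)
c=Cam.__new__(Cam); c.R,c.e,c.K,c.dist,c.im,c.d=pickle.load(open("p1.pkl","rb"))
P=c.plane([(276,146),(355.5,146),(353.5,266.5),(281,266.5),(291,267),(342.5,267)],135)
print(P); print(np.degrees(np.arctan2(*(P[2]-P[1])[1::-1])),np.degrees(np.arctan2(*(P[3]-P[0])[1::-1])),P[:4].mean(0),P[4:].mean(0))
print(np.degrees(np.arctan2(*(P[0]-P[1])[:2])),np.linalg.norm(P[0]-P[1]),np.linalg.norm(P[5]-P[4]),np.linalg.norm(P[3]-P[0]))
print(np.nanmedian(c.cloud()[170:240,295:340,2]))
E
```

```text
[[440.2    3.08 135.  ]
 [431.28  60.74 135.  ]
 [529.41  77.27 135.  ]
 [538.55  18.31 135.  ]
 [537.75  26.5  135.  ]
 [531.26  68.41 135.  ]]
9.563983911370636 8.798796331119847 [484.86  39.85 135.  ] [534.5   47.45 135.  ]
171.20273748640543 58.33894920075565 42.40458276992435 99.52693144619852
133.98112775771972
```

```bash
cat > porch.py <<'E'
from h import *
def porch(c):
    W=c.cloud(); hsv=cv2.cvtColor(c.im,cv2.COLOR_BGR2HSV)
    m=((abs(W[...,2]-135)<9)&(W[...,0]<528)&(W[...,0]>425)&(abs(W[...,1]-42)<50)).astype(np.uint8)
    m=cv2.morphologyEx(cv2.morphologyEx(m,cv2.MORPH_CLOSE,np.ones((5,5))),cv2.MORPH_OPEN,np.ones((7,7)))
    k=max(cv2.findContours(m,cv2.RETR_EXTERNAL,cv2.CHAIN_APPROX_NONE)[0],key=cv2.contourArea).reshape(-1,2)
    P=c.plane(k,135)
    d=np.array([np.cos(.157),np.sin(.157)]);n=np.array([-d[1],d[0]]); q=P[:,:2]-[485,40]; s=q@d; t=q@n
    sel=(abs(s)<25); lo=np.polyfit(s[sel&(t<0)],t[sel&(t<0)],1); hi=np.polyfit(s[sel&(t>0)],t[sel&(t>0)],1)
    return "lateral mid %.2f width %.1f yaw %.4f"%((lo[1]+hi[1])/2,hi[1]-lo[1],.157+(lo[0]+hi[0])/2)
E
python3 - <<'E'
from porch import *
import pickle
c=Cam.__new__(Cam); c.R,c.e,c.K,c.dist,c.im,c.d=pickle.load(open("p1.pkl","rb"))
print(porch(c))
bot.move_joints(bot.read_state()["joint_positions"]+np.array([0,0,0,0,0,np.pi]))
bot.move_to([500,43,270],down(-np.pi/2+0.157)); bot.dwell(.2)
c=Cam("wrist");c.save("p2");print(porch(c)); 
bot.move_to([350,-250,350],down(-np.pi/2)); c=Cam("top");print(porch(c)); 
E
```

```text
lateral mid -0.18 width 59.0 yaw 0.1626
lateral mid -0.72 width 59.0 yaw 0.1597
lateral mid 0.18 width 57.5 yaw 0.1585
```

The three porch views agree within 1 mm. Now I'll post the first mailer at (469,-159).

```bash
cat > post.py <<'E'
from h import *
from seg import mailers
YB=0.16; D=np.array([np.cos(YB),np.sin(YB)]); SLOT=np.array([534.4,47.6])
QB=down(YB-np.pi/2)
at=lambda s,z:[*(SLOT+s*D),z]
def pick(m,zg=None):
    x,y,a=m[:3]; d=np.array([np.cos(a),np.sin(a)]); p=np.array([x,y])-20*d; q=down(a-np.pi/2)
    bot.move_gripper(56,40); bot.move_to([*p,90],q)
    bot.servo_line([*p,30],speed=100)
    if zg is None:
        print("contact",bot.servo_line([*p,2],speed=20,until_force=4)); zg=bot.read_state()["ee_pos"][2]+1.5
    bot.servo_line([*p,zg],speed=40)
    bot.move_gripper(20,40); s=bot.read_state(); print("grip",s["grip_width"],s["grip_force"],"zg",zg,"tip z",s["ee_pos"])
    bot.servo_line([*p,200],speed=200)
    return zg
def place(zg):
    z=135+zg+2
    bot.move_to(at(-75,230),QB); bot.servo_line(at(-75,z+1),speed=120)
    hit=bot.servo_line(at(-27,z+1),speed=40,until_force=6)
    s=bot.read_state(); print("insert hit",hit,"at",(np.array(s["ee_pos"][:2])-SLOT)@D,s["grip_width"])
    return hit
def release(zg):
    s=(np.array(bot.read_state()["ee_pos"][:2])-SLOT)@D
    bot.servo_line(at(s,135+zg),speed=30,until_force=5)
    bot.move_gripper(52); bot.servo_line(at(s,200),speed=150)
def push():
    bot.move_gripper(0,20)
    bot.servo_line(at(-88,200),speed=200); bot.servo_line(at(-88,157),speed=120)
    hit=bot.servo_line(at(-13,157),speed=50,until_force=12)
    s=bot.read_state(); print("push hit",hit,"end",(np.array(s["ee_pos"][:2])-SLOT)@D,s["ft_force"])
    bot.servo_line(at(-40,157),speed=150); bot.servo_line(at(-60,220),speed=200)
E
python3 - <<'E'
from post import *
ms=mailers(Cam("top")); m=min(ms,key=lambda m:np.hypot(m[0]-469,m[1]+159)); print(np.round(m[:3],2))
zg=pick(m)
bot.move_to(at(-75,230),QB); c=Cam("wrist"); c.save("g1")
print("zg",zg,place(zg)); c=Cam("side"); cv2.imwrite("pics/i1.png",np.hstack([cv2.resize(Cam("wrist").im,(480,300)),cv2.resize(c.im[140:240,240:340],(300,300))]))
E
```

```text
[ 4.6971e+02 -1.5884e+02 -2.2000e-01]
contact True
grip 35.169728723267546 49.78559674331336 zg 16.31663799257953 tip z [ 451.65572483 -155.27484591   18.13782826]
insert hit False at -27.12214935440116 34.893998523381185
zg 16.31663799257953 False
```

View pics/i1.png

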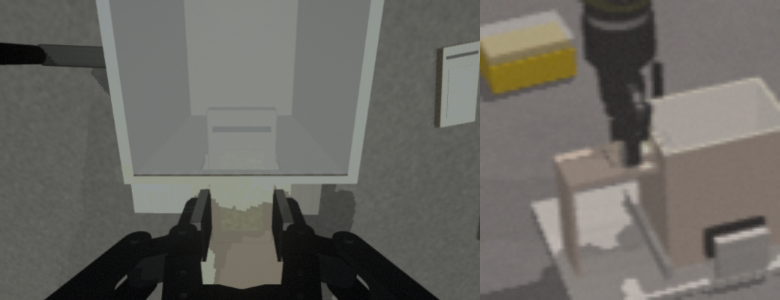

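The mailer's leading end is through the slot and visible inside the box. Releasing it and pushing it through.

```bash
python3 - <<'E'
from post import *
release(18); push(); bot.dwell(.3)
bot.move_to([500,43,300],QB); bot.dwell(.1); c=Cam("wrist"); c2=Cam("side"); print(bot.read_state()["clock"])
cv2.imwrite("pics/d1.png",np.hstack([cv2.resize(c.im,(480,300)),cv2.resize(c2.im[140:240,240:340],(300,300))]))
E
```

```text
push hit False end -13.13338438029284 [-0.45331209 -0.55864571 -0.75012826]
47.5417
```

View pics/d1.png

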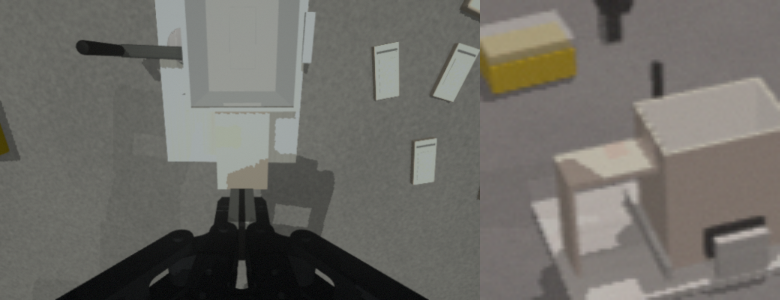

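The porch is empty and the mailer lies flat on the box floor. Now the rest, re-detecting before each pick and stopping on anything unusual.

```bash
cat > run.py <<'E'
from post import *
import sys
for i in range(4):
    ms=[m for m in mailers(Cam("top")) if m[1]<-60]; print(len(ms),"left")
    if not ms: break
    m=min(ms,key=lambda m:-m[1]); print(np.round(m[:3],2)); pick(m,17.5)
    w=bot.read_state()["grip_width"]
    if not 33<w<38: print("bad grip"); break
    if place(17.5): print("blocked"); break
    release(18); push(); bot.dwell(.2)
    bot.move_to([500,43,300],QB); bot.dwell(.1); c=Cam("wrist"); cv2.imwrite(f"pics/e{i}.png",c.im)
    print("clock",bot.read_state()["clock"])
E
python3 run.py; python3 -c "
import cv2,numpy as np,glob
I=[cv2.imread(f)[0:270,190:430] for f in sorted(glob.glob('pics/e?.png'))]
cv2.imwrite('pics/ee.png',cv2.resize(np.hstack(I),None,fx=.8,fy=.8))"
```

```text
4 left
[ 6.0117e+02 -1.6281e+02  3.6000e-01]
grip 34.828399242503 43.53208477754379 zg 17.5 tip z [ 582.90276347 -169.93890027   18.27189238]
insert hit False at -27.138232833970825 34.82621545480729
push hit False end -13.15989044106508 [ 1.04571806 -0.67043188  0.65167831]
clock 60.7917
3 left
[ 6.1566e+02 -2.6763e+02 -1.1000e-01]
grip 34.89458536601875 43.41207744269923 zg 17.5 tip z [ 596.23360358 -265.61583036   18.29881439]
insert hit False at -27.152432291672515 34.817161484787675
push hit False end -13.121541055808951 [-0.71863756  0.14535877 -0.46010715]
clock 74.6
2 left
[ 4.7045e+02 -2.7405e+02  3.4000e-01]
grip 34.79116481671711 43.87438491870569 zg 17.5 tip z [ 452.08714736 -281.08294353   18.24393577]
insert hit False at -27.136240753353352 34.40378525627649
push hit False end -13.139950150297944 [ 0.17630111 -0.46986013 -0.04988575]
clock 88.375
1 left
[ 4.5970e+02 -4.1058e+02  2.3000e-01]
grip 34.751412536006235 43.68673236503952 zg 17.5 tip z [ 440.61094711 -415.57659906   18.29254732]
insert hit False at -27.142013516272236 35.091702253886176
push hit False end -13.11733584731673 [-0.92229726  0.59742206  0.11655491]
clock 102.9917
```

View pics/ee.png

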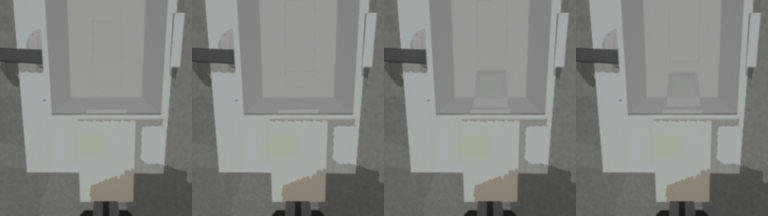

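All five went through, but in the last two frames a mailer seems to lean near the front wall, around (490,85) in the third panel. I'll check inside the box and recheck the bumper.

```bash
python3 - <<'E'
from lev import *
bot.move_to([560,50,300],down(-np.pi/2+.16))
bot.move_to([560,50,330],down(-np.pi/2+.16)); bot.dwell(.2); c=Cam("wrist"); W=c.cloud()
u,v=c.proj([[608,58,100]])[0].astype(int); u0,v0=max(u-120,0),max(v-110,0)
cv2.imwrite("pics/in.png",cv2.resize(c.im[v0:v0+220,u0:u0+240],None,fx=2.5,fy=2.5))
d=np.array([np.cos(.16),np.sin(.16)]); n=np.array([-d[1],d[0]]); q=W[...,:2]-[608.5,59.5]; s=q@d;t=q@n
for a in range(-70,75,10):
    print(a,[int(np.nanmedian(W[...,2][(abs(s-a)<4)&(abs(t-b)<4)])) if ((abs(s-a)<4)&(abs(t-b)<4)).any() else None for b in range(-45,50,10)])
E
```

```text
-70 [163, 163, 163, 163, 163, 163, 163, 164, 163, 163]
-60 [163, 366, 366, 163, 347, 164, 163, 367, 366, 163]
-50 [164, 364, 365, 164, 347, 164, 164, 365, 378, 163]
-40 [382, 374, 364, 354, 350, 356, 359, 367, 379, 383]
-30 [163, 163, 163, 386, 382, 385, 386, 164, 163, 164]
-20 [164, 164, 164, 164, 164, 163, 163, 163, 163, 163]
-10 [163, 164, 163, 164, 163, 163, 163, 163, 163, 163]
0 [164, 164, 164, 164, 163, 164, 163, 163, 163, 164]
10 [164, 164, 164, 163, 164, 163, 164, 164, 164, 163]
20 [163, 164, 164, 164, 164, 163, 164, 163, 164, 164]
30 [164, 163, 164, 163, 163, 163, 163, 164, 164, 164]
40 [164, 164, 164, 164, 164, 164, 164, 164, 164, 164]
50 [164, 164, 164, 164, 164, 164, 164, 164, 164, 164]
60 [164, 164, 164, 164, 164, 164, 164, 164, 164, 164]
70 [164, 164, 164, 164, 164, 164, 164, 164, 164, 164]
```

View pics/in.png

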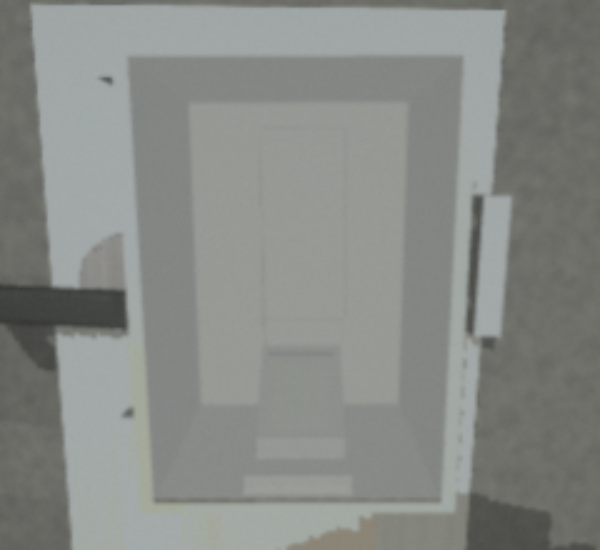

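Nothing is left in the slot or on the porch. Some mailers lie flat and at least one leans on the front wall, its upper end at crop rows 440-458. I'll estimate that end's height and recheck the squeeze.

```bash
python3 - <<'E'
from lev import *
from seg import mailers
c=Cam("wrist"); u,v=c.proj([[608,58,100]])[0].astype(int); u0,v0=max(u-120,0),max(v-110,0)
g=lambda r,col:[u0+col/2.5,v0+r/2.5]
d=np.array([np.cos(.16),np.sin(.16)])
n=np.array([-d[1],d[0]])
for r,l,rr in((440,257,345),(458,257,345),(348,265,340)):
    out=[]
    for z in range(20,131,10):
        P=c.plane([g(r,l),g(r,rr)],z)[:,:2]-[608.5,59.5]
        out.append((z,int((P@d).mean()),round(float(np.ptp(P@n)),1)))
    print(r,out)
print(bump("b9"), len(mailers(Cam("top"))), bot.read_state()["clock"])
E
```

```text
440 [(20, -89, 44.9), (30, -86, 43.8), (40, -83, 42.8), (50, -81, 41.7), (60, -78, 40.7), (70, -75, 39.7), (80, -72, 38.6), (90, -69, 37.6), (100, -66, 36.6), (110, -64, 35.5), (120, -61, 34.5), (130, -58, 33.4)]
458 [(20, -99, 45.2), (30, -96, 44.1), (40, -92, 43.1), (50, -89, 42.0), (60, -86, 41.0), (70, -83, 39.9), (80, -80, 38.9), (90, -77, 37.8), (100, -74, 36.8), (110, -71, 35.8), (120, -68, 34.7), (130, -65, 33.7)]
348 [(20, -42, 37.0), (30, -40, 36.1), (40, -38, 35.3), (50, -37, 34.4), (60, -35, 33.5), (70, -33, 32.7), (80, -32, 31.8), (90, -30, 31.0), (100, -28, 30.1), (110, -26, 29.3), (120, -25, 28.4), (130, -23, 27.6)]
[305.88 319.68 331.56  11.88] 0 106.9333
```

The leaning mailer's centre is at z≈67 mm world, about 57 mm above the box's underside and under the 92 mm limit. The bumper is squeezed about 2.5 mm and no mailers remain on the bench, so I'm handing in.

```bash
python3 - <<'E'
from h import *
bot.move_to([420,-150,350],down(np.pi/2)); bot.dwell(.5); print(bot.finish_job())
E
```

```text
the job is handed in; nothing more can be done
None
```

I handed the job in, though the hand-in gave no verdict: the bumper reads about 2.5 mm squeezed, all five mailers went through the slot into the drop box (at least one is leaning inside, its centre about 35 mm below the 92 mm limit), and no pick or push came near the flask, timer or tip box.

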